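# Empty the desk's battery skip into the mesh tray

### The job

Empty the little mesh tipping bin of spent batteries into the mesh tray. Slide the tray along the desk, without lifting it, in between the bin stand's side plates and under its deck, squarely, until you feel it touch the stop (do not ram it); only then push the bin over past its catch so that all four batteries drop into the tray. Then ease the empty bin back, never letting it fall, press it fully home upright in its catch, and leave the tray docked with the batteries in it and the mug, pen cup and eyeglass case undisturbed.

Things in the scene. Friction and masses are not known exactly. Their poses are not given: they have to be found in the camera images.
- stand: Fixed black steel-mesh stand of the tipping bin. Origin on the desk below the hinge axis; own x points to its rear, -x is the pouring side (front), z up. Two side plates at y = +-92 mm (inner faces 180 mm apart), x from -35 to +80 mm, 105 mm high, hinge ears to 145 mm. A deck joins them.
- deck (a point): Middle of the front edge of the stand's deck (the overhang), at its underside, 50 mm above the desk; the deck runs from here (stand x = +5 mm) to x = +80 mm, top 54 mm high. Under it hides a rubber stop (90 mm wide, 4 to 30 mm high) that meets the tray's rear end: clamped anywhere from stand x = +38 to +62 mm, not known beforehand, firm.
- skip_hinge (a point): Midpoint of the bin's hinge axis, 125 mm above the desk, directly over the stand's origin. The axis is the stand's y. Upright, the bin's floor is 90 mm above the desk, stand x from -5 to +75 mm; lip at x = -60 mm, 160 mm high; rear rim at x = +90 mm, 180 mm high; 110 mm along the hinge. Tipped, the lip comes to x = -12 mm, 57 mm above the desk.
- skip (a joint): Tilt of the bin, rad: 0 = upright, at its stop; grows as it tips toward stand -x; 1.92 = fully tipped, stop. A sprung ball catch holds it at 0: 0.5 to 0.9 N m (4 to 7 N at the bar) to pass it either way; it acts from 0 to 0.27. The empty bin (0.36 kg) balances near 1.25: beyond that it falls on to 1.92 and stays; before that it falls back, stopping on the catch at about 0.25, from where it must be pressed home.
- skip_bar (a point): Centre of the bin's push bar, a round steel bar 12 mm thick, 106 mm long, parallel to the hinge axis, 136 mm from it, carried 42 mm over the bin's rear rim by two end arms 102 mm apart. Upright: stand x = +95 mm, 222 mm above the desk. Fully tipped: x = -124 mm, 181 mm above the desk. It moves on a circle about the hinge.
- tray_mid (a point): Centre of the low black mesh tray, half-way up its 32 mm walls (16 mm above its underside): 190 mm along own x, 140 mm along y, walls and floor 4 mm, about 0.35 kg, loose. Grip tab at its -x end. Docked: its x along the stand's x, +x end against the stop under the deck, centre at stand x from -57 to -33 mm and on the stand's centre line.
- tray_tab (a point): Grasp point on the tray's upright grip tab (10 mm thick along the tray's x, 70 mm wide along y, top 63 mm above the desk, standing on the -x end wall); this point lies 50 mm above the desk, 95 mm from the tray's centre.
- mug: Bystander: pale pink ceramic mug, 80 mm wide, 92 mm tall, on a wooden coaster; origin under its centre. Must not be moved.
- pen_cup: Bystander: round steel-mesh pen cup, 80 mm wide, 100 mm tall, pens to 155 mm; origin under its centre. Must not be moved.
- case: Bystander: black eyeglass case, 60 x 160 x 40 mm; origin under its centre. Must not be moved.
- cell0_mid (a point): Centre of a spent AA battery, 14.5 mm thick and 50 mm long along its own y, 24 g; starts lying in the bin, parallel to the hinge.
- cell1_mid (a point): Centre of a spent AA battery, 14.5 mm thick and 50 mm long along its own y, 24 g; starts lying in the bin, parallel to the hinge.
- cell2_mid (a point): Centre of a spent AA battery, 14.5 mm thick and 50 mm long along its own y, 24 g; starts lying in the bin, parallel to the hinge.
- cell3_mid (a point): Centre of a spent AA battery, 14.5 mm thick and 50 mm long along its own y, 24 g; starts lying in the bin, parallel to the hinge.
Not all that is in view belongs to the job. There is more than one size of the stand; the one meant has the size given above. Leave any yellow look-alike of the part that bears tray_mid alone.

How it is judged:
On the way, in this order (a step that is already met when the one before it is completed fails the run):
1. the tray lies squarely under the deck and touches the hidden stop, while the bin is still upright (x of tray_mid in the frame of stand between -0.068 and -0.022 m and y of tray_mid in the frame of stand between -0.016 and 0.016 m and angle between the x axis of tray_mid and the x axis of stand, either way round below 0.14 rad and height (world z) of tray_mid below 0.021 m and contact force between tray and stand above 0.5 N and value of joint skip below 0.1 rad), for 0.02 s.
2. the bin is tipped right over and all four batteries are in the tray (value of joint skip above 1.7 rad and x of cell0_mid in the frame of tray_mid between -0.095 and 0.095 m and y of cell0_mid in the frame of tray_mid between -0.07 and 0.07 m and z of cell0_mid in the frame of tray_mid between -0.02 and 0.024 m and x of cell1_mid in the frame of tray_mid between -0.095 and 0.095 m and y of cell1_mid in the frame of tray_mid between -0.07 and 0.07 m and z of cell1_mid in the frame of tray_mid between -0.02 and 0.024 m and x of cell2_mid in the frame of tray_mid between -0.095 and 0.095 m and y of cell2_mid in the frame of tray_mid between -0.07 and 0.07 m and z of cell2_mid in the frame of tray_mid between -0.02 and 0.024 m and x of cell3_mid in the frame of tray_mid between -0.095 and 0.095 m and y of cell3_mid in the frame of tray_mid between -0.07 and 0.07 m and z of cell3_mid in the frame of tray_mid between -0.02 and 0.024 m), for 0.2 s.
At the end, for the whole second after the job is handed in: The bin is upright in its catch (within 0.045 rad of its stop) and still; the tray lies flat, docked under the deck (centre 22 to 68 mm in front of the hinge axis, within 16 mm of the centre line, within 0.14 rad of square) with all four batteries inside it (x of tray_mid in the frame of stand between -0.068 and -0.022 m and y of tray_mid in the frame of stand between -0.016 and 0.016 m and angle between the x axis of tray_mid and the x axis of stand, either way round below 0.14 rad and height (world z) of tray_mid below 0.021 m and x of cell0_mid in the frame of tray_mid between -0.095 and 0.095 m and y of cell0_mid in the frame of tray_mid between -0.07 and 0.07 m and z of cell0_mid in the frame of tray_mid between -0.02 and 0.024 m and x of cell1_mid in the frame of tray_mid between -0.095 and 0.095 m and y of cell1_mid in the frame of tray_mid between -0.07 and 0.07 m and z of cell1_mid in the frame of tray_mid between -0.02 and 0.024 m and x of cell2_mid in the frame of tray_mid between -0.095 and 0.095 m and y of cell2_mid in the frame of tray_mid between -0.07 and 0.07 m and z of cell2_mid in the frame of tray_mid between -0.02 and 0.024 m and x of cell3_mid in the frame of tray_mid between -0.095 and 0.095 m and y of cell3_mid in the frame of tray_mid between -0.07 and 0.07 m and z of cell3_mid in the frame of tray_mid between -0.02 and 0.024 m and value of joint skip below 0.045 rad and velocity of joint skip between -0.1 and 0.1 rad/s and linear speed of tray below 0.02 m/s); the robot touches nothing.
It fails at once if the bin falls or is slammed back (faster than 2 rad/s toward upright, short of the catch) (velocity of joint skip below -2 rad/s and value of joint skip above 0.3 rad).
It fails at once if the tray is rammed into the stand (over 30 N) (contact force between tray and stand above 30 N).
It fails at once if the tray is lifted more than 20 mm off the desk (height (world z) of tray_mid above 0.036 m).
It fails at once if the mug, pen cup or eyeglass case is moved more than 25 mm (distance of any of mug, pen_cup, case from where it was at the start of the episode above 0.025 m).
It also fails if it takes over 72 s, if anything falls off the work surface, if the arm or the gripper's body presses on something with over 40 N, if the wrist force passes 120 N, or if a joint passes its speed limit or range.

### The arm

A 7-joint arm with a two-finger parallel gripper is mounted at the origin on the work surface. World frame = base frame: x ahead of the robot, y to its left, z up, the work surface at z = 0. Lengths are in m, angles in rad, forces in N, time in s.
With the tool pointing down it reaches from about 0.425 to 0.875 m from the base axis. Payload 4.7 kg.
Tool frame: the origin (TCP) lies midway between the tips of the shut fingers; the grasp point (between the pads) lies ctrl.grasp_offset behind it (ctrl.grasp_offset is the distance from the TCP to the grasp point, in m); z points along the fingers, y is the line along which they close (so a half turn about z gives the same grasp; the last joint's range is limited). The gripper opens to 87 mm and grips with 3 to 60 N. Pads are 19 mm wide; open, the fingers measure 117 mm over their backs; the gripper's body (75 mm by 190 mm) begins 51 mm behind the grasp point.
Start: joints at [0.014, 0.321, -0.07, 1.45, 0.023, 1.371, -0.057], TCP at [0.65, -0, 0.223] pointing down, gripper open.
Joint ranges: [-2.86, 2.86], [-0.3, 2.09], [-1.38, 1.24], [0.06, 2.45], [-1.56, 4.7], [0.09, 2.05], [-2.69, 2.69]. Speed limits (rad/s): [2.57, 2.57, 3.14, 3.14, 3.14, 3.14, 3.14].

### API

Orientations are given as a unit quaternion [x, y, z, w].
In Python, from workcell import monitor, cams, ctrl gives the robot as it stands.
- The arm moves only by the shell command python3 -m crank 'ROWS' [FORCE]. ROWS is JSON, a list that holds one entry, the list of rows, each a list of 5 numbers: the shift along the tool's x, y, z in units of 30 mm (1.0 is 30 mm), then the turn about the tool's z in units of 8 degrees (1.0 is 8 degrees), then the finger opening in mm, from 0 to 87. In form: [[[x, y, z, yaw, gripper], ...]]. A call has 1 to 5 rows; each row is the pose to reach, as a shift and turn from the pose commanded when the call began, along the tool's axes at that moment; what a row does not reach only later rows make up. A row lasts 1/8 s, in which the tool goes at most 62.5 mm and 10.7 degrees, less where a joint would pass 70% of its speed; a pose out of reach is approached as far as the arm can. A call with a gripper value outside its range is refused whole. The fingers move at their own pace and stop on an object; FORCE is the grip in N (left out, the last holds). Time passes only in rows, so rows that repeat a pose let the fingers close. It gives the time, the measured TCP pose, the force, the opening and the grip force at its end, in the units of the state.
- monitor.get_state(): the state, without advancing time (a new reading comes with each control period).
- cams.grab_frame(name): name is "scene" or "side" or "wrist"; returns the picture (420x560x3 uint8, red, green, blue); there is no depth.
- cams.camera_model(name): a dict with "camera_matrix" (3x3 intrinsics, pixels), "cam_to_world" (4x4, takes a point from camera to world coordinates); the wrist camera has in their place "T_tool_cam" (4x4, takes a point from camera to tool coordinates, whose origin is the TCP and whose axes are the flange's). Camera axes: x right, y down, z forward; pixel columns grow to the right and rows downward; lengths in m; the calibration is good to about 2 mm. A picture is of the moment at which its call begins: read the wrist's pose just before it. camera_model takes no time and is no camera call.
- ctrl.hand_in(): hands the job in; it is judged then, once.
The state is a dict: "time_s": time; "joint_pos": joint angles; "qd": joint speeds; "joint_efforts": joint torques, N m; "eef_pos": TCP position; "tool_rot": TCP orientation; "contact_force": force on the tool from outside, world axes, zero at the start; "moment": the same for the moment, N m; "opening": opening from 0.0 (shut) to 1.0 (fully open); "finger_force": force on a finger pad.
Only numpy, scipy, OpenCV 4.12 (cv2) and the standard library are available. Lean on these libraries where they do the work, as an engineer would, in place of code of your own. Each camera call takes 0.05 s, during which the arm holds its last target. There are 200 camera calls.

## Working session

There is one attempt and no reset: what is moved stays moved. The work goes in short steps, Python scripts to look and compute and a shell command to move; the robot and the scene stay as the last step left them, time stands still between calls to the robot, and variables do not carry over. Pictures are saved under pics/ and viewed, at most 10 in all, crops included, and the job is handed in when it is done.

```bash
ls; mkdir -p pics
python3 - <<'E'
from workcell import monitor,cams,ctrl
import cv2,numpy as np
print(monitor.get_state(),ctrl.grasp_offset)
for n in ["scene","side"]:
    f=cams.grab_frame(n); cv2.imwrite(f"pics/{n}0.png",f[:,:,::-1]); np.save(f"pics/{n}0.npy",f)
for n in ["scene","side","wrist"]:
    print(cams.camera_model(n))
E
```

```text
pics
{'time_s': 0.0, 'joint_pos': array([ 0.01410416,  0.32181648, -0.07010579,  1.45170653,  0.02259645,
        1.3707621 , -0.05684858]), 'qd': array([ 9.04872281e-05, -4.39330386e-04, -6.30459950e-04,  6.54766073e-04,
        6.40254185e-04, -7.62859352e-04,  7.97686358e-04]), 'joint_efforts': array([-2.58547143e-04, -4.91284704e+01, -4.03903294e-01, -3.12526345e+01,
       -6.40594075e-02,  4.37659642e-02,  1.61017233e-04]), 'eef_pos': array([ 6.49442924e-01, -3.81067183e-05,  2.21450068e-01]), 'tool_rot': array([ 7.07071882e-01,  7.07141037e-01, -7.03978306e-04, -6.41660404e-04]), 'contact_force': array([ 0.95460987,  0.40698028, -0.42347345]), 'moment': array([ 0.01058396, -0.01110225,  0.03376572]), 'finger_force': 0.0, 'opening': 1.000551910472638} 0.0187
{'camera_matrix': array([[433.43269223,   0.        , 275.32560555],
       [  0.        , 433.43269223, 210.44621223],
       [  0.        ,   0.        ,   1.        ]]), 'cam_to_world': array([[ 0.77675799,  0.50611827, -0.37482171,  0.90142725],
       [ 0.62957345, -0.60806004,  0.48363237, -0.48804115],
       [ 0.016
[... 373 characters left out ...]
209176, -0.66729164,  0.68930842, -0.88667029],
       [-0.02020747, -0.71419601, -0.69965399,  1.08314196],
       [ 0.        ,  0.        ,  0.        ,  1.        ]])}
{'camera_matrix': array([[335.50130395,   0.        , 279.7997856 ],
       [  0.        , 335.50130395, 212.35498695],
       [  0.        ,   0.        ,   1.        ]]), 'T_tool_cam': array([[ 8.25240230e-04, -9.69494892e-01, -2.45110123e-01,
         6.64729895e-02],
       [ 9.99998941e-01,  1.09383465e-03, -9.59681913e-04,
         1.42618852e-03],
       [ 1.19851666e-03, -2.45109072e-01,  9.69494769e-01,
        -1.63521152e-01],
       [ 0.00000000e+00,  0.00000000e+00,  0.00000000e+00,
         1.00000000e+00]])}
```

View pics/scene0.png

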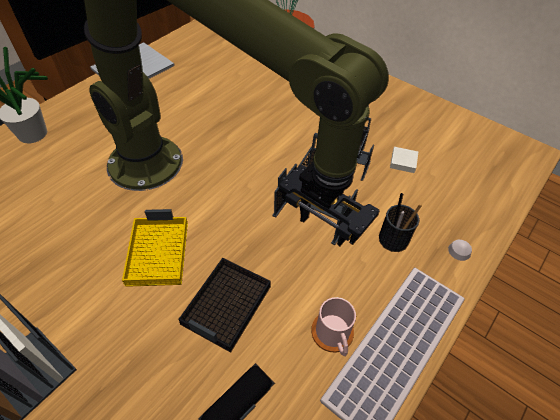

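View pics/side0.png

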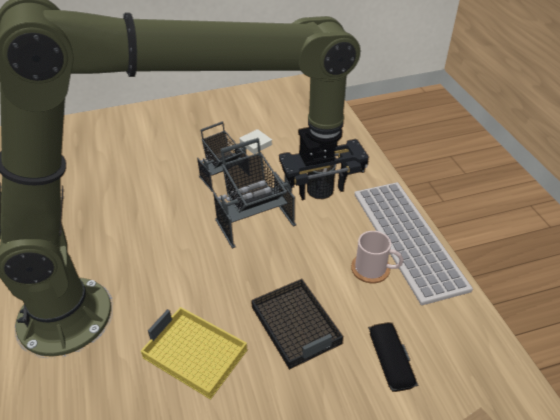

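The scene view shows the tray at (225,305), with its tab at (200,330), and the arm hides the stand. The side view shows the full-size stand at (253,195) with the smaller one behind it at (220,150), and the tray at (297,322) with its tab at (315,347).

```bash
cat > h.py <<'E'
import numpy as np,cv2
from workcell import monitor,cams,ctrl
from scipy.spatial.transform import Rotation as R
def pose(n,st=None):
    m=cams.camera_model(n)
    if n!="wrist": return m["camera_matrix"],m["cam_to_world"]
    st=st or monitor.get_state(); T=np.eye(4);T[:3,:3]=R.from_quat(st["tool_rot"]).as_matrix();T[:3,3]=st["eef_pos"]
    return m["camera_matrix"],T@m["T_tool_cam"]
def pt(KT,u,v,z):
    K,T=KT; d=T[:3,:3]@np.linalg.inv(K)@[u,v,1]; return T[:3,3]+d*(z-T[2,3])/d[2]
def px(KT,p):
    K,T=KT; c=np.linalg.inv(T)@np.append(p,1); q=K@c[:3]; return q[:2]/q[2]
E
python3 - <<'E'
from h import *
s=cv2.imread("pics/side0.png")
a=cv2.resize(s[110:250,180:310],None,fx=4,fy=4,interpolation=3)
b=cv2.resize(s[270:370,240:350],None,fx=2.5,fy=2.5,interpolation=3)
o=np.zeros((600,800,3),np.uint8);o[:560,:520]=a;o[:250,520:795]=b
cv2.imwrite("pics/c1.png",o)
S=pose("side")
for u,v,z in [(253,210,0),(232,240,0),(295,225,0),(220,185,0)]: print(pt(S,u,v,z))
# tray corners by black mask, both views
for n,(x0,x1,y0,y1) in {"side":(245,345,275,368),"scene":(172,278,252,355)}.items():
    f=cv2.imread(f"pics/{n}0.png"); m=np.zeros(f.shape[:2],np.uint8); m[y0:y1,x0:x1]=(f[y0:y1,x0:x1].max(2)<75)*255
    m=cv2.morphologyEx(m,cv2.MORPH_CLOSE,np.ones((5,5)))
    c=max(cv2.findContours(m,0,2)[0],key=cv2.contourArea)
    h=cv2.convexHull(c); print(n,cv2.approxPolyDP(h,4,True)[:,0].tolist())
st=monitor.get_state(); f=cams.grab_frame("wrist"); cv2.imwrite("pics/w0.png",f[:,:,::-1])
E
```

```text
[0.53114129 0.21939303 0.        ]
[0.445898   0.12238229 0.        ]
[0.62761149 0.12526716 0.        ]
[0.46389388 0.35552259 0.        ]
side [[302, 280], [342, 340], [288, 367], [252, 301]]
scene [[222, 258], [269, 281], [230, 351], [179, 320]]
```

View pics/c1.png

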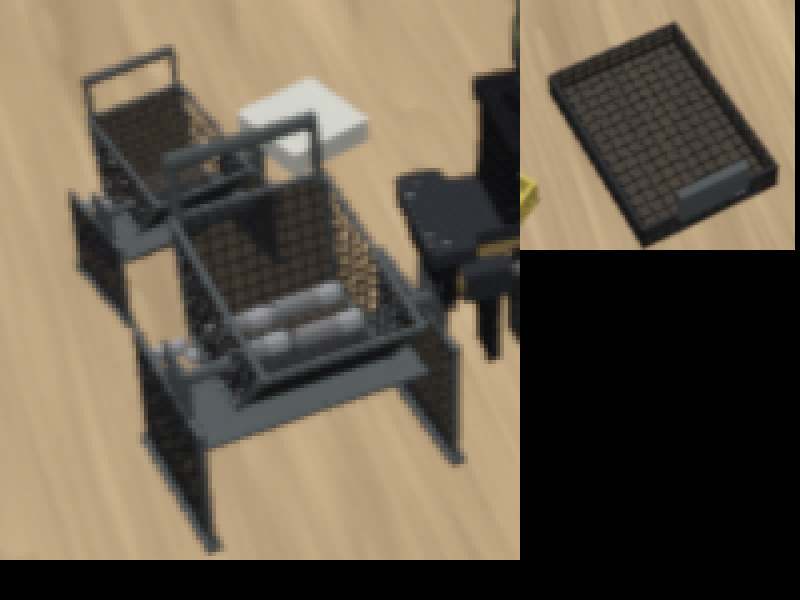

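View pics/w0.png

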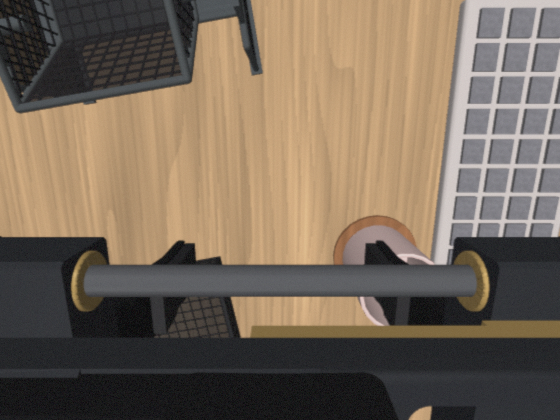

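The crop shows the stand's front feet at side pixels (234,247) and (295.5,225.5), with the left rear foot at (217,219.5). It also shows the deck front, and the push-bar ends at (222,150) and (258,140). The wrist view shows the right front foot at (257,72), the bin lip at (20,105) to (190,80), and the tray partly under the gripper.

Run:
```python
from h import *
S=pose("side");C=pose("scene");W=pose("wrist")
L=pt(S,234.2,247,0);Rr=pt(S,295.5,225.5,0);print("feet",L,Rr,np.linalg.norm(L-Rr),pt(S,216.7,219.5,0), "wrist R",pt(W,257,72,0))
b1=pt(S,222,150,.222);b2=pt(S,258,140,.222);print("bar",b1,b2)
l1=pt(W,20,105,.16);l2=pt(W,190,80,.16);print("lip",l1,l2,np.linalg.norm(l1-l2))
for n,KT,P in [("side",S,[[302, 280], [342, 340], [288, 367], [252, 301]]),("scene",C,[[222, 258], [269, 281], [230, 351], [179, 320]])]:
    Q=np.array([pt(KT,u,v,z) for (u,v),z in zip(P,[.032,.032,.0,.032] if n=="side" else [.032,.032,0,.032])]); print(n,Q.round(3).tolist(),"ctr",Q.mean(0))
# tab: top edge in side crop (678,192)-(748,162) ;/2.5
for u,v in [(678,192),(748,162)]: print("tab",pt(S,(u-520)/2.5+240,v/2.5+270,.063))
for p,z in [((336,335),0)]: print("mug base",pt(C,*p,z))
print("case",pt(S,392,355,.02),"cup",pt(C,395,245,0))
```

```text
feet [0.4455954  0.09545497 0.        ] [0.6283328  0.12298282 0.        ] 0.18479918366119097 [0.42280844 0.21292959 0.        ] wrist R [0.6257377  0.12407314 0.        ]
bar [0.46222447 0.23414031 0.222     ] [0.56250452 0.24699788 0.222     ]
lip [0.48386224 0.08031178 0.16      ] [0.59403208 0.09541829 0.16      ] 0.11120071673501353
side [[0.575, -0.091, 0.032], [0.605, -0.279, 0.032], [0.475, -0.29, 0.0], [0.441, -0.116, 0.032]] ctr [ 0.52412924 -0.19386766  0.024     ]
scene [[0.444, -0.114, 0.032], [0.578, -0.088, 0.032], [0.613, -0.27, 0.0], [0.482, -0.298, 0.032]] ctr [ 0.52938418 -0.19262415  0.024     ]
tab [ 0.51029177 -0.28833582  0.063     ]
tab [ 0.57840695 -0.27783162  0.063     ]
mug base [ 0.77882276 -0.08456654  0.        ]
case [ 0.70000712 -0.34030459  0.02      ] cup [0.76059177 0.22666076 0.        ]
```

The stand origin comes out near (.530,.146) with its x axis 8° off world +y. The tray centre is near (.527,-.194) at about 10.5°. I'll move back behind the tab for a close look.

```bash
python3 -m crank '[[[-2,-0.5,0,0,87],[-4,-1.1,0,-0.5,87],[-6,-1.6,0,-1,87],[-8,-2.1,0,-1.3,87],[-10,-2.7,0,-1.3,87]]]'; python3 -m crank '[[[-1.2,-0.6,0,0,87],[-2.3,-0.9,0,0,87],[-2.3,-0.9,0,0,87],[-2.3,-0.9,0,0,87]]]'
python3 - <<'E'
from h import *
st=monitor.get_state(); f=cams.grab_frame("wrist"); cv2.imwrite("pics/w1.png",f[:,:,::-1])
print(st["eef_pos"],st["time_s"],R.from_quat(st["tool_rot"]).as_matrix().round(3).tolist())
np.savez("w1.npz",**{k:st[k] for k in("eef_pos","tool_rot")})
E
```

```text
time_s: 0.78
eef_pos: [0.5683, -0.3016, 0.2223]
tool_rot: [0.64, 0.768, 0.0, -0.0]
contact_force: [-0.1, -0.3, -0.5]
opening: 1.003
finger_force: 0.0
time_s: 1.27
eef_pos: [0.5553, -0.3715, 0.2221]
tool_rot: [0.64, 0.769, 0.0, -0.001]
contact_force: [-0.5, 0.4, -0.8]
opening: 0.998
finger_force: 0.0
[ 0.55527791 -0.37148792  0.22207448] 1.275 [[-0.181, 0.983, -0.0], [0.983, 0.181, 0.001], [0.001, -0.0, -1.0]]
```

View pics/w1.png

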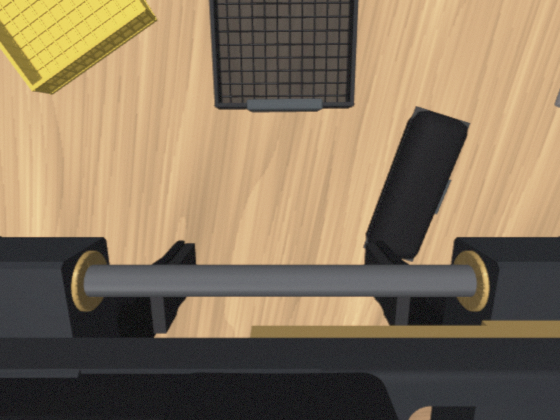

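The wrist view shows the tab's top at (248–322, 104). The tray end is level in the picture, so the tool is square to the tray.

Run:
```python
from h import *
st=dict(np.load("w1.npz")); W=pose("wrist",st)
a,b=pt(W,248,105,.063),pt(W,322,104.5,.063); M=R.from_quat(st["tool_rot"]).as_matrix()
print(a,b,np.linalg.norm(a-b)); m=(a+b)/2; print("tab",m,"units",(M.T@(m-st["eef_pos"]))/.03)
l=pt(W,217,107,.032);r=pt(W,354,105.5,.032);print("end rim",l,r,np.linalg.norm(l-r),M.T@(r-l), (M.T@((l+r)/2-st["eef_pos"]))/.03)
```

```text
[ 0.51184417 -0.2914901   0.063     ] [ 0.57853999 -0.27869829  0.063     ] 0.06791143459413818
tab [ 0.54519208 -0.2850942   0.063     ] units [2.88542653 0.1915053  5.30661677]
end rim [ 0.47827615 -0.29764902  0.032     ] [ 0.61365268 -0.27112062  0.032     ] 0.13795129359336414 [1.54665824e-03 1.37942623e-01 7.43519172e-07] [2.90253409 0.2211208  6.33997534]
```

```bash
python3 -m crank '[[[1.45,0.1,0,0,87],[2.9,0.2,0,0,87],[2.9,0.2,2,0,87],[2.9,0.2,4,0,87],[2.9,0.2,5,0,87]]]' 15; python3 -m crank '[[[0,0,0.9,0,87],[0,0,1.05,0,87],[0,0,1.05,0,60],[0,0,1.05,0,60],[0,0,1.05,0,60]]]' 15;  python3 -m crank '[[[0,0,0,0,60],[0,0,0,0,60]]]' 15
```

```text
time_s: 1.95
eef_pos: [0.5438, -0.2827, 0.0692]
tool_rot: [0.639, 0.769, -0.0, -0.002]
contact_force: [0.2, -0.7, -0.2]
opening: 0.999
finger_force: 0.0
time_s: 2.58
eef_pos: [0.5456, -0.2865, 0.0427]
tool_rot: [0.64, 0.768, 0.0, 0.001]
contact_force: [-1.3, -0.3, 4.1]
opening: 0.799
finger_force: 15.0
time_s: 2.82
eef_pos: [0.5456, -0.2865, 0.0426]
tool_rot: [0.64, 0.768, 0.0, 0.001]
contact_force: [-2.1, 0.6, 5.6]
opening: 0.8
finger_force: 15.0
```

```bash
python3 -m crank '[[[0.6,0.2,-0.1,0.1,60],[1.3,0.4,-0.1,0.2,60],[2,0.6,-0.1,0.3,60],[2.7,0.8,-0.1,0.3,60],[3.4,1,-0.1,0.3,60]]]' 15
python3 - <<'E'
from h import *
st=monitor.get_state();M=R.from_quat(st["tool_rot"]).as_matrix();print(M.T@(np.array([.5634,-.0916,st["eef_pos"][2]])-st["eef_pos"])/.03,np.degrees(np.arctan2(M[1,1],M[0,1])))
E
```

```text
time_s: 3.45
eef_pos: [0.5562, -0.1799, 0.0438]
tool_rot: [0.656, 0.755, -0.0, 0.0]
contact_force: [0.2, -0.4, -2.7]
opening: 0.806
finger_force: 15.0
[ 2.88178739e+00  6.46314871e-01 -1.12345199e-03] 7.972459093236988
```

```bash
python3 -m crank '[[[0.6,0.2,0,0,60],[1.2,0.35,0,0,60],[1.8,0.5,0,0,60],[2.4,0.65,0,0,60],[2.4,0.65,0,0,60]]]' 15
python3 - <<'E'
from h import *
st=monitor.get_state(); f=cams.grab_frame("wrist"); cv2.imwrite("pics/w2.png",f[:,:,::-1])
np.savez("w2.npz",**{k:st[k] for k in("eef_pos","tool_rot")})
E
```

```text
time_s: 4.08
eef_pos: [0.5659, -0.1032, 0.044]
tool_rot: [0.655, 0.756, 0.001, -0.0]
contact_force: [-0.4, 0.1, -3.4]
opening: 0.805
finger_force: 15.0
```

View pics/w2.png

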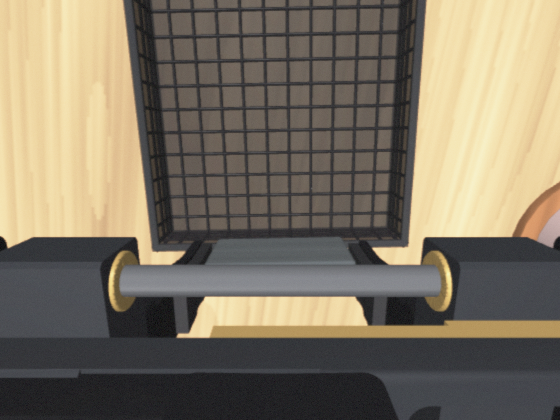

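The tray is held squarely, with its rim sides at x≈150 and 410. The stand is out of the wrist view, so I'll check with the fixed cameras in one composite.

```bash
python3 -m crank '[[[0,0,0.05,0,60]]]' 15;python3 - <<'E'
from h import *
o=np.zeros((600,800,3),np.uint8)
f=cams.grab_frame("side")[:,:,::-1]; cv2.imwrite("pics/s2.png",f); o[:600,:400]=cv2.resize(f[120:300,200:320],None,fx=10/3,fy=10/3,interpolation=3)
f=cams.grab_frame("scene")[:,:,::-1]; cv2.imwrite("pics/k2.png",f);o[:600,400:]=cv2.resize(f[80:320,180:340],None,fx=2.5,fy=2.5,interpolation=3)
cv2.imwrite("pics/c2.png",o)
E
```

```text
time_s: 4.25
eef_pos: [0.5655, -0.1068, 0.0426]
tool_rot: [0.656, 0.754, -0.0, 0.0]
contact_force: [-1.1, 1.6, 7.5]
opening: 0.804
finger_force: 15.0
```

View pics/c2.png

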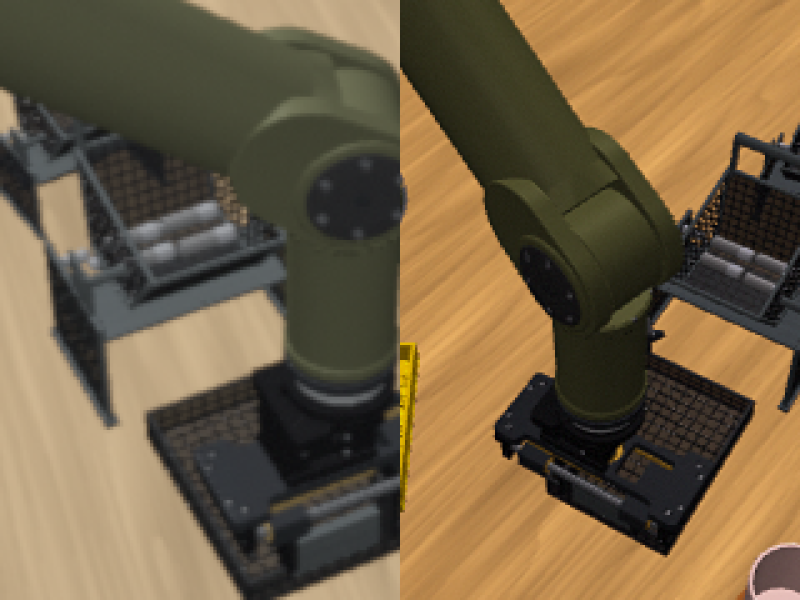

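The composite shows the tray's far-left corner at side pixel (244.4,243.6) and the left foot at (234,247). In the scene view, the far-right corner is at (322,240) and the right foot is at (334.5,243).

Run:
```python
from h import *
S=pose("side");C=pose("scene")
cl=pt(S,244.4,243.6,.032);fl=pt(S,233.9,246.9,0);cr=pt(C,322,240,.032);fr=pt(C,334.4,243.2,0);print(cl,fl,cr,fr)
for a in(7.5,8.5):
    t=np.radians(a);e=np.array([np.cos(t),np.sin(t)]);x=np.array([-e[1],e[0]])
    print(a,"gapL",(cl-fl)[:2]@e,"gapR",(fr-cr)[:2]@e,"ahead",(fl-cl)[:2]@x,(fr-cr)[:2]@x)
st=monitor.get_state();M=R.from_quat(st["tool_rot"]).as_matrix();print(np.degrees(np.arctan2(M[1,1],M[0,1])))
v=(cr-cl)[:2];print(np.linalg.norm(v),np.degrees(np.arctan2(v[1],v[0])))
v=(fr-fl)[:2];print(np.linalg.norm(v),np.degrees(np.arctan2(v[1],v[0])))
f=cv2.imread("pics/k2.png")
```

```text
[0.46937034 0.07013842 0.032     ] [0.44490736 0.0960524  0.        ] [0.60856319 0.09384724 0.032     ] [0.63061189 0.12645552 0.        ]
7.5 gapL 0.02087123607163077 gapR 0.02611630620994435 ahead 0.028885344951195577 0.029451379918098118
8.5 gapL 0.020363938501115557 gapR 0.0266263260224809 ahead 0.029245198868020794 0.02899110193966913
7.9431706047224
0.14119758516144323 9.666463150131403
0.1881768335551699 9.297848334666329
```

```bash
python3 -m crank '[[[0.4,0.05,-0.03,0,60],[0.8,0.07,-0.03,0,60],[1.2,0.07,-0.03,0,60],[1.6,0.07,-0.03,0,60],[2,0.07,-0.03,0,60]]]' 15; python3 -m crank '[[[0.3,0.0,0,0,60],[0.6,0,0,0,60],[0.8,0,0,0,60],[1,0,0,0,60],[1,0,0,0,60]]]' 15
```

```text
time_s: 4.97
eef_pos: [0.5591, -0.0455, 0.0435]
tool_rot: [0.656, 0.755, 0.0, 0.0]
contact_force: [-0.0, -1.2, -2.8]
opening: 0.802
finger_force: 15.0
time_s: 5.6
eef_pos: [0.555, -0.0158, 0.0434]
tool_rot: [0.656, 0.755, 0.0, -0.0]
contact_force: [-0.6, 0.3, -2.8]
opening: 0.804
finger_force: 15.0
```

Run:
```python
from h import *
st=monitor.get_state(); f=cams.grab_frame("wrist")[:,:,::-1];g=cams.grab_frame("side")[:,:,::-1]
cv2.imwrite("pics/c3.png",np.hstack([cv2.resize(f,(400,300)),cv2.resize(g[100:325,170:470],(400,300),interpolation=3)]))
```

```text
(no output)
```

View pics/c3.png

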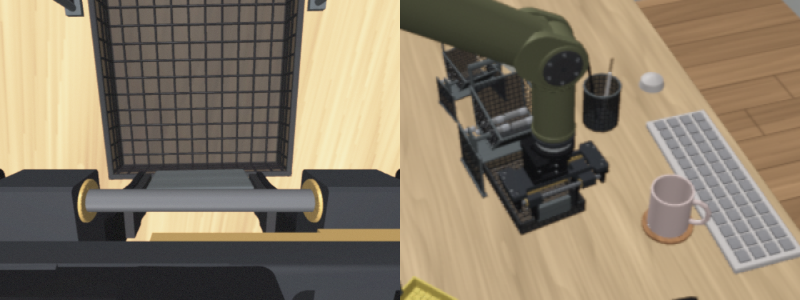

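The tray is centred between the plate feet, with nearly equal gaps of about 8–9 px at wrist (77–310, 10). I'll creep on until it touches.

```bash
python3 -m crank '[[[0.1,0,0,0,60],[0.2,0,0,0,60],[0.3,0,0,0,60],[0.3,0,0,0,60]]]' 15;  python3 -m crank '[[[0.1,0,0,0,60],[0.2,0,0,0,60],[0.2,0,0,0,60]]]' 15
```

```text
time_s: 6.2
eef_pos: [0.5539, -0.0073, 0.0435]
tool_rot: [0.656, 0.755, 0.0, -0.0]
contact_force: [0.4, 0.1, -2.6]
opening: 0.804
finger_force: 15.0
time_s: 6.58
eef_pos: [0.553, -0.0013, 0.0435]
tool_rot: [0.656, 0.755, 0.0, -0.0]
contact_force: [-0.6, 0.6, -2.6]
opening: 0.799
finger_force: 15.0
```

```bash
python3 -m crank '[[[0.1,0,0,0,60],[0.2,0,0,0,60],[0.2,0,0,0,60]]]' 15
```

```text
time_s: 6.95
eef_pos: [0.5522, 0.0046, 0.0435]
tool_rot: [0.656, 0.755, 0.0, -0.0]
contact_force: [-0.6, 0.1, -2.4]
opening: 0.802
finger_force: 15.0
```

```bash
python3 -m crank '[[[0.1,0,0.02,0,60],[0.2,0,0.02,0,60],[0.2,0,0.02,0,60]]]' 15
```

```text
time_s: 7.32
eef_pos: [0.5513, 0.0106, 0.0429]
tool_rot: [0.656, 0.755, 0.0, -0.0]
contact_force: [-0.2, 0.2, -3.2]
opening: 0.803
finger_force: 15.0
```

```bash
python3 -m crank '[[[0.1,0,0,0,60],[0.2,0,0,0,60],[0.2,0,0,0,60]]]' 15
```

```text
time_s: 7.7
eef_pos: [0.5512, 0.0126, 0.0433]
tool_rot: [0.656, 0.754, -0.001, 0.002]
contact_force: [0.7, -7.3, -1.6]
opening: 0.805
finger_force: 15.0
```

The tray touched at about 7 N. I'll release and rise.

```bash
python3 -m crank '[[[0,0,0,0,87],[0,0,0,0,87],[0,0,0,0,87],[-0.1,0,-0.5,0,87],[-0.2,0,-1,0,87]]]' 15; python3 -m crank '[[[-0.5,0,-1.5,0,87],[-1,0,-3,0,87],[-1,0,-5,1.3,87],[-1,0,-7,2.6,87],[-1,0,-8.5,3.9,87]]]'; python3 -m crank '[[[0,0,0,1.3,87],[0,0,0,2.6,87],[0,0,0,3.9,87],[0,0,0,5.2,87],[0,0,0,6.5,87]]]'
python3 - <<'E'
from h import *
st=monitor.get_state();print(st["joint_pos"].round(2))
g=cams.grab_frame("side")[:,:,::-1];cv2.imwrite("pics/s4.png",g);k=cams.grab_frame("scene")[:,:,::-1]
cv2.imwrite("pics/k4.png",k)
cv2.imwrite("pics/c4.png",np.hstack([cv2.resize(g[100:280,180:330],(500,600),interpolation=3),cv2.resize(k[100:380,200:340],(300,600),interpolation=3)]))
E
```

```text
time_s: 8.32
eef_pos: [0.5517, 0.0098, 0.0742]
tool_rot: [0.656, 0.755, 0.0, 0.0]
contact_force: [-0.1, 0.2, 0.0]
opening: 0.995
finger_force: 0.0
time_s: 8.95
eef_pos: [0.5558, -0.0201, 0.3327]
tool_rot: [0.837, 0.548, 0.002, 0.001]
contact_force: [-0.5, 0.9, 0.7]
opening: 0.998
finger_force: 0.0
time_s: 9.57
eef_pos: [0.5554, -0.02, 0.3294]
tool_rot: [0.992, 0.126, 0.001, 0.0]
contact_force: [0.2, -0.3, -0.0]
opening: 0.998
finger_force: 0.0
[-0.02  0.09  0.01  1.52 -0.    1.54 -1.33]
```

View pics/c4.png

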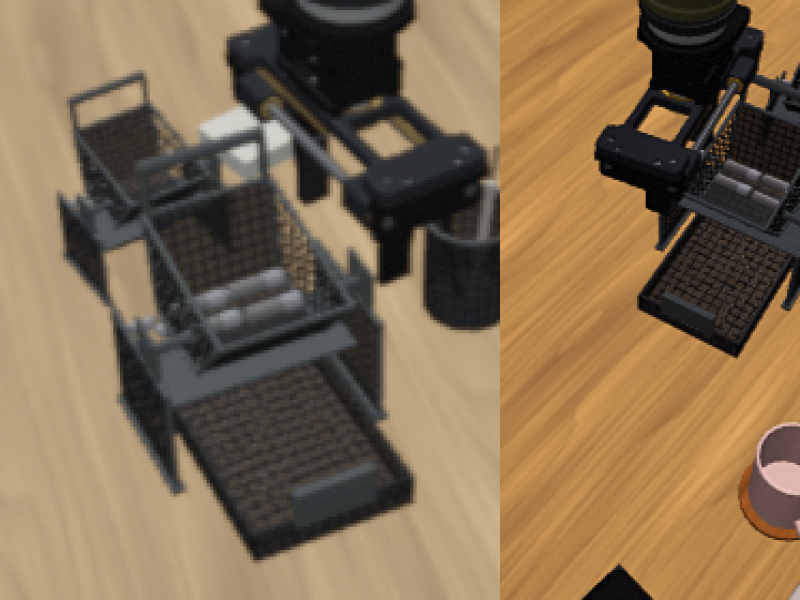

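The tray is docked between the plates, with its near corners at side pixels (257.4,266.5) and (303,249). The bar ends are at (223.5,149.5) and (259,138.5).

```bash
cat >> h.py <<'E'
A=np.radians(8.3); SX=np.array([-np.sin(A),np.cos(A),0]); O=np.array([.530,.146,0])
def togo(th,st=None,dz=-.0187):
    "tool units from measured TCP to bar centre at tilt th"
    st=monitor.get_state(); M=R.from_quat(st["tool_rot"]).as_matrix()
    a=np.arctan2(.097,.095)+th
    p=O+SX*.136*np.cos(a)+[0,0,.125+.136*np.sin(a)+dz]
    return (M.T@(p-st["eef_pos"])/.03).round(2)
def tilt():
    st=monitor.get_state(); q=st["eef_pos"]-O; return np.arctan2(q[2]+.0187-.125,q[:2]@SX[:2])-np.arctan2(.097,.095)
E
python3 - <<'E'
from h import *
S=pose("side");a,b=pt(S,257.4,266.5,0),pt(S,303,249,0);print(a,b,np.degrees(np.arctan2(*(b-a)[1::-1])))
st=monitor.get_state();M=R.from_quat(st["tool_rot"]).as_matrix();print("yaw y",np.degrees(np.arctan2(M[1,1],M[0,1])),"togo",togo(0))
E
```

```text
[0.48726764 0.01060141 0.        ] [0.61998194 0.03309643 0.        ] 9.620176673498607
yaw y -75.24015286497884 togo [ 0.94 -8.72  4.19]
```

```bash
python3 -m crank '[[[0.2,-2,0,0.4,87],[0.4,-4,0,0.8,87],[0.6,-6,0,0.8,87],[0.9,-7.8,0,0.8,87],[0.94,-8.7,0,0.8,87]]]'; python3 -m crank '[[[0,0,0.2,0,87]]]'; python3 -c "
from h import *
print(togo(0))"
```

```text
time_s: 10.3
eef_pos: [0.5147, 0.2436, 0.3287]
tool_rot: [0.997, 0.078, 0.0, -0.001]
contact_force: [0.2, 0.2, -0.1]
opening: 0.996
finger_force: 0.0
time_s: 10.42
eef_pos: [0.5152, 0.2426, 0.3228]
tool_rot: [0.997, 0.077, 0.001, -0.001]
contact_force: [-0.1, 0.1, 1.0]
opening: 1.0
finger_force: 0.0
[0.02 0.09 3.98]
```

```bash
python3 -m crank '[[[0,0.09,1.3,0,87],[0,0.09,2.6,0,87],[0,0.09,3.6,0,87],[0,0.09,4,0,87],[0,0.09,4,0,60]]]' 20;  python3 -m crank '[[[0,0,0,0,30],[0,0,0,0,20],[0,0,0,0,8],[0,0,0,0,8],[0,0,0,0,8]]]' 20; python3 -c "
from h import *
print(togo(0),tilt(),monitor.get_state()['moment'])"
```

```text
time_s: 11.05
eef_pos: [0.5168, 0.2358, 0.2018]
tool_rot: [0.997, 0.073, -0.0, 0.0]
contact_force: [-0.3, -0.2, 0.2]
opening: 0.95
finger_force: 0.0
time_s: 11.68
eef_pos: [0.5165, 0.2372, 0.2019]
tool_rot: [0.997, 0.073, 0.0, -0.0]
contact_force: [0.9, 0.2, 0.4]
opening: 0.398
finger_force: 0.0
[ 0.01 -0.1  -0.05] 0.008161646958555258 [0.04109798 0.06789482 0.00876721]
```

```bash
python3 -m crank '[[[0,0,0,0,8],[0,0,0,0,8],[0,0,0,0,8],[0,0,0,0,8],[0,0,0,0,8]]]' 20; python3 -c "
from h import *
print(togo(0),tilt());print([(t,togo(t).tolist()) for t in (.2,.4,.6)])"
```

```text
time_s: 12.3
eef_pos: [0.5162, 0.2398, 0.2027]
tool_rot: [0.997, 0.074, 0.001, -0.002]
contact_force: [-1.3, 5.3, 1.9]
opening: 0.127
finger_force: 20.0
[ 0.01 -0.01 -0.03] -0.001888590534064316
[(0.2, [0.0, 0.69, -0.59]), (0.4, [0.0, 1.5, -1.01]), (0.6, [-0.0, 2.37, -1.26])]
```

```bash
python3 -c "
from h import *
z=togo(0)
for t in np.arange(0,1.93,.12): print(round(t,2),(togo(t)-z)[1:].round(2))"; python3 -m crank '[[[0,0.35,-0.32,0,8],[0,0.7,-0.57,0,8],[0,1.1,-0.8,0,8],[0,1.5,-0.98,0,8],[0,1.5,-0.98,0,8]]]' 25; python3 -c "
from h import *
print(tilt())"
```

```text
0.0 [0. 0.]
0.12 [ 0.41 -0.35]
0.24 [ 0.86 -0.66]
0.36 [ 1.34 -0.91]
0.48 [ 1.85 -1.1 ]
0.6 [ 2.38 -1.23]
0.72 [ 2.92 -1.29]
0.84 [ 3.46 -1.29]
0.96 [ 4.   -1.23]
1.08 [ 4.53 -1.1 ]
1.2 [ 5.04 -0.9 ]
1.32 [ 5.52 -0.65]
1.44 [ 5.97 -0.34]
1.56 [6.37 0.02]
1.68 [6.74 0.42]
1.8 [7.05 0.87]
1.92 [7.3  1.35]
time_s: 12.92
eef_pos: [0.5236, 0.1935, 0.2333]
tool_rot: [0.997, 0.073, 0.001, -0.001]
contact_force: [-0.7, 4.6, 6.3]
opening: 0.125
finger_force: 25.0
0.41449235165052567
```

```bash
python3 -m crank '[[[0,0.35,-0.12,0,8],[0,0.88,-0.25,0,8],[0,1.42,-0.31,0,8],[0,1.96,-0.31,0,8],[0,2.5,-0.25,0,8]]]' 25; python3 -m crank '[[[0,0.27,0.06,0,8],[0,0.53,0.13,0,8],[0,0.8,0.23,0,8],[0,1.04,0.33,0,8],[0,1.3,0.46,0,8]]]' 25;python3 -c "
from h import *
print(tilt())"
```

```text
time_s: 13.55
eef_pos: [0.5352, 0.1168, 0.2386]
tool_rot: [0.997, 0.073, 0.001, 0.0]
contact_force: [6.1, 4.2, -3.2]
opening: 0.128
finger_force: 24.9
time_s: 14.18
eef_pos: [0.5414, 0.0786, 0.2248]
tool_rot: [0.997, 0.073, 0.002, -0.0]
contact_force: [6.7, 4.0, -1.0]
opening: 0.128
finger_force: 24.9
1.2980932732118178
```

```bash
python3 -m crank '[[[0,0.22,0.14,0,8],[0,0.45,0.31,0,8],[0,0.66,0.48,0,8],[0,0.87,0.67,0,8],[0,1.06,0.87,0,8]]]' 25; python3 -m crank '[[[0,0.18,0.2,0,8],[0,0.36,0.42,0,8],[0,0.49,0.65,0,8],[0,0.62,0.9,0,8],[0,0.65,1,0,8]]]' 25; python3 -c "
from h import *
print(tilt(),togo(1.92))"
```

```text
time_s: 14.8
eef_pos: [0.5457, 0.0467, 0.1988]
tool_rot: [0.997, 0.073, 0.001, 0.0]
contact_force: [6.6, 2.2, 0.6]
opening: 0.131
finger_force: 25.0
time_s: 15.42
eef_pos: [0.5483, 0.0266, 0.1686]
tool_rot: [0.997, 0.072, 0.001, 0.001]
contact_force: [4.7, 0.3, 0.8]
opening: 0.125
finger_force: 25.1
1.869322664039947 [-0.03  0.1   0.21]
```

```bash
python3 -m crank '[[[0,0.05,0.1,0,8],[0,0.05,0.1,0,8],[0,0.05,0.1,0,8],[0,0.05,0.1,0,8],[0,0.05,0.1,0,8]]]' 25
python3 - <<'E'
from h import *
print(tilt())
for n in("side","scene"):
    f=cams.grab_frame(n)[:,:,::-1];cv2.imwrite(f"pics/{n}5.png",f);KT=pose(n)
    hsv=cv2.cvtColor(f,cv2.COLOR_BGR2HSV);m=((hsv[:,:,1]<50)&(hsv[:,:,2]>110)).astype(np.uint8)
    k,_,s,c=cv2.connectedComponentsWithStats(m)
    for i in range(1,k):
        if s[i,4]<8: continue
        p=pt(KT,*c[i],.012); q=p-O; a=[q@SX,-q[0]*SX[1]+q[1]*SX[0]]
        if -.2<a[0]<.08 and abs(a[1])<.15: print(n,s[i,4],c[i].round(),np.round(a,3))
E
```

```text
time_s: 16.05
eef_pos: [0.5485, 0.0253, 0.166]
tool_rot: [0.997, 0.072, 0.001, 0.001]
contact_force: [5.2, -0.3, 1.0]
opening: 0.125
finger_force: 25.1
1.8909046228125397
side 21 [262. 254.] [-0.103  0.036]
scene 19 [304. 250.] [-0.104 -0.041]
```

```bash
python3 -m crank '[[[0,-0.15,-0.28,0,8],[0,-0.32,-0.6,0,8],[0,-0.6,-0.97,0,8],[0,-0.95,-1.37,0,8],[0,-1.35,-1.72,0,8]]]' 25; python3 -c "
from h import *
print(tilt());print([(t,togo(t)[1:].tolist()) for t in np.arange(1.45,.9,-.1).round(2)])"
```

```text
time_s: 16.77
eef_pos: [0.5422, 0.0639, 0.2173]
tool_rot: [0.997, 0.072, 0.0, 0.002]
contact_force: [4.6, -1.3, -0.5]
opening: 0.128
finger_force: 25.0
1.4170840790364747
[(np.float64(1.45), [0.07, 0.16]), (np.float64(1.35), [-0.3, -0.11]), (np.float64(1.25), [-0.69, -0.33]), (np.float64(1.15), [-1.1, -0.52]), (np.float64(1.05), [-1.53, -0.67]), (np.float64(0.95), [-1.97, -0.77])]
```

```bash
python3 -m crank '[[[0,-0.3,-0.15,0,8],[0,-0.7,-0.36,0,8],[0,-1.1,-0.53,0,8],[0,-1.53,-0.67,0,8],[0,-1.97,-0.77,0,8]]]' 25; python3 -c "
from h import *
print(tilt());print([(t,togo(t)[1:].tolist()) for t in np.arange(.95,.2,-.1).round(2)])"
```

```text
time_s: 17.4
eef_pos: [0.5328, 0.1223, 0.2418]
tool_rot: [0.997, 0.072, -0.0, 0.002]
contact_force: [0.0, -2.8, 5.7]
opening: 0.127
finger_force: 25.0
0.9493447646837683
[(np.float64(0.95), [-0.01, 0.05]), (np.float64(0.85), [-0.46, -0.01]), (np.float64(0.75), [-0.91, -0.02]), (np.float64(0.65), [-1.36, 0.01]), (np.float64(0.55), [-1.81, 0.09]), (np.float64(0.45), [-2.24, 0.21]), (np.float64(0.35), [-2.67, 0.37]), (np.float64(0.25), [-3.07, 0.58])]
```

```bash
python3 -m crank '[[[0,-0.46,-0.04,0,8],[0,-0.91,-0.04,0,8],[0,-1.36,-0.02,0,8],[0,-1.81,0.07,0,8],[0,-2.24,0.2,0,8]]]' 25; python3 -c "
from h import *
print(tilt());print([(t,togo(t)[1:].tolist()) for t in np.arange(.45,-.01,-.1).round(2)],togo(0))"
```

```text
time_s: 18.02
eef_pos: [0.5215, 0.1922, 0.2332]
tool_rot: [0.997, 0.073, -0.002, 0.001]
contact_force: [-3.0, -1.7, -1.5]
opening: 0.126
finger_force: 25.1
0.42094848528882056
[(np.float64(0.45), [0.12, -0.07]), (np.float64(0.35), [-0.31, 0.1]), (np.float64(0.25), [-0.71, 0.31]), (np.float64(0.15), [-1.09, 0.55]), (np.float64(0.05), [-1.44, 0.83])] [ 0.06 -1.61  0.99]
```

Now through the catch, pressing slightly past home.

```bash
python3 -m crank '[[[0,-0.31,0.1,0,8],[0,-0.71,0.31,0,8],[0,-1.09,0.55,0,8],[0,-1.44,0.83,0,8],[0,-1.75,1.12,0,8]]]' 30; python3 -m crank '[[[0,-0.1,0.1,0,8],[0,-0.1,0.1,0,8]]]' 30; python3 -c "
from h import *
print(tilt(),togo(0))"
```

```text
time_s: 18.65
eef_pos: [0.5151, 0.2411, 0.2019]
tool_rot: [0.997, 0.073, -0.001, 0.003]
contact_force: [-14.6, -22.3, 38.6]
opening: 0.127
finger_force: 30.2
time_s: 18.9
eef_pos: [0.5152, 0.2409, 0.2021]
tool_rot: [0.997, 0.071, -0.001, 0.005]
contact_force: [-14.6, -16.8, 27.0]
opening: 0.125
finger_force: 30.1
-0.01185523558658741 [ 0.03  0.03 -0.05]
```

```bash
python3 -m crank '[[[0,0.15,-0.15,0,8],[0,0.2,-0.2,0,8],[0,0.2,-0.2,0,20],[0,0.2,-0.2,0,40],[0,0.2,-0.2,0,87]]]' 20; python3 -m crank '[[[0,0,0,0,87],[0,0,0,0,87],[0,0,0,0,87],[0,0,0,0,87],[0,0,0,0,87]]]' 20; python3 -c "
from h import *
print(tilt(),togo(0))"
```

```text
time_s: 19.52
eef_pos: [0.5164, 0.2423, 0.2043]
tool_rot: [0.997, 0.073, 0.001, -0.0]
contact_force: [0.1, 0.1, -0.7]
opening: 0.37
finger_force: 0.0
time_s: 20.15
eef_pos: [0.5158, 0.2416, 0.204]
tool_rot: [0.997, 0.073, 0.0, 0.0]
contact_force: [-0.2, 0.5, 0.6]
opening: 0.934
finger_force: 0.0
-0.004946575568785638 [0.01 0.05 0.02]
```

```bash
python3 -m crank '[[[0,0,-1,0,87],[0,0,-2,0,87],[0,0,-3,0,87],[0,0,-4,0,87],[2,2,-4.5,0,87]]]'; python3 -m crank '[[[2,2,0,0,87],[3,4,0,0,87],[3,6,0,0,87],[3,8,0,0,87],[3,8,0,0,87]]]'
python3 - <<'E'
from h import *
g=cams.grab_frame("side")[:,:,::-1];cv2.imwrite("pics/s6.png",g);k=cams.grab_frame("scene")[:,:,::-1];cv2.imwrite("pics/k6.png",k)
cv2.imwrite("pics/c6.png",np.hstack([cv2.resize(g[100:280,180:330],(500,600),interpolation=3),cv2.resize(k[100:300,240:340],(300,600),interpolation=3)]))
E
```

```text
time_s: 20.78
eef_pos: [0.5636, 0.2104, 0.3387]
tool_rot: [0.997, 0.078, 0.002, -0.002]
contact_force: [1.7, 0.4, -0.1]
opening: 1.0
finger_force: 0.0
time_s: 21.4
eef_pos: [0.6896, -0.0265, 0.3342]
tool_rot: [0.998, 0.069, -0.0, 0.002]
contact_force: [0.6, 0.3, -0.9]
opening: 0.997
finger_force: 0.0
```

View pics/c6.png

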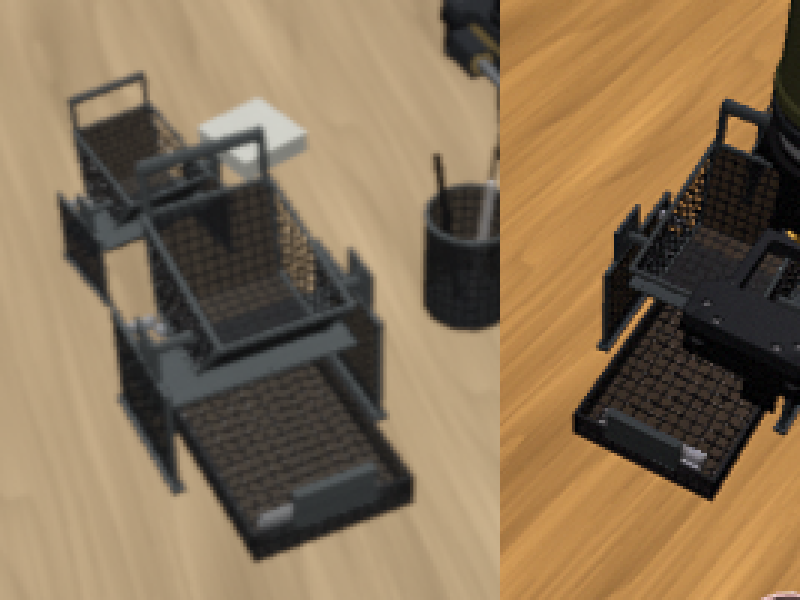

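The picture shows the bin upright and empty and the tray docked. Battery ends show behind the tab at composite (275,515) and (692,457), but the tab hides the rest. I'll check from above with the wrist camera, numerically.

```bash
python3 -m crank '[[[-2,-0.7,0,0,87],[-4,-1.4,0,0,87],[-6,-2,0,0,87],[-7.4,-2.6,0,0,87],[-7.4,-2.6,0,0,87]]]'
python3 - <<'E'
from h import *
st=monitor.get_state();KT=pose("wrist",st);f=cams.grab_frame("wrist")[:,:,::-1];cv2.imwrite("pics/w7.png",f)
hsv=cv2.cvtColor(f,cv2.COLOR_BGR2HSV);m=((hsv[:,:,1]<45)&(hsv[:,:,2]>95)).astype(np.uint8)
print("tab px",px(KT,O+SX*-.135+[0,0,.063]))
cs=cv2.findContours(m,0,2)[0]
for c in cs:
    if cv2.contourArea(c)<15: continue
    B=cv2.boxPoints(cv2.minAreaRect(c)); P=np.array([pt(KT,*b,.012) for b in B])-O
    q=P.mean(0); s=np.sort([np.linalg.norm(P[0]-P[1]),np.linalg.norm(P[1]-P[2])]);print(cv2.contourArea(c),B.mean(0).round(),"stand xy",np.round([q@SX,-q[0]*SX[1]+q[1]*SX[0]],3),"size",s.round(3))
E
```

```text
time_s: 22.12
eef_pos: [0.4556, 0.029, 0.3361]
tool_rot: [0.997, 0.077, 0.001, -0.0]
contact_force: [0.7, 0.3, 0.6]
opening: 1.003
finger_force: 0.0
tab px [304.26663804 109.27187241]
7372.0 [280. 286.] stand xy [-0.107  0.265] size [0.037 0.617]
70.0 [182. 195.] stand xy [0.038 0.12 ] size [0.003 0.052]
24.5 [216. 189.] stand xy [-0.012  0.111] size [0.003 0.021]
68.5 [218. 176.] stand xy [-0.015  0.092] size [0.01  0.052]
89.0 [  4. 155.] stand xy [0.291 0.064] size [0.013 0.032]
59.5 [ 10. 110.] stand xy [0.272 0.002] size [0.026 0.086]
1950.0 [290. 108.] stand xy [-0.119 -0.002] size [0.042 0.108]
20.0 [259.  71.] stand xy [-0.076 -0.052] size [0.008 0.008]
16.5 [37. 65.] stand xy [ 0.223 -0.057] size [0.002 0.024]
187.0 [ 62. 101.] stand xy [ 0.197 -0.008] size [0.004 0.145]
20.5 [184.  34.] stand xy [ 0.022 -0.096] size [0.004 0.009]
1608.5 [11. 98.] stand xy [ 0.267 -0.01 ] size [0.033 0.193]
42.5 [206.  16.] stand xy [-0.006 -0.119] size [0.004 0.02 ]
190.5 [130.  16.] stand xy [ 0.092 -0.117] size [0.005 0.073]
2505.5 [151. 105.] stand xy [0.075 0.   ] size [0.231 0.234]
121.0 [168.   3.] stand xy [ 0.042 -0.133] size [0.005 0.053]
```

```bash
python3 -c "
from workcell import ctrl
print(ctrl.hand_in())"
```

```text
the job is handed in; nothing more can be done
None
```

I handed the job in at about 22 s: the bin is empty and pressed home in its catch, and the tray is docked, having touched the stop at about 7 N. All four batteries appear to lie in the tray as a 2×2 block behind the tab (judged from a wrist-camera blob, not counted one by one), and the mug, pen cup and case were not touched. The hand-in returned no verdict.

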